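Stock the rolling coffee caddy, roll it to its taped spot and set its brake

ROBOT

A 7-joint arm with a two-finger parallel gripper is mounted at the origin on a cart in front of the work surface, level with it; the furniture and walls round the work are solid. World frame = base frame: x ahead of the robot, y to its left, z up, the work surface at z = 0. Lengths are in m, angles in rad, forces in N, time in s.
With the tool pointing down it reaches from about 0.4 to 0.9 m from the base axis. Payload 5.6 kg.
Tool frame: the origin (TCP) lies midway between the tips of the shut fingers; the grasp point (between the pads) lies 19 mm behind it; y points along the fingers, z is the direction in which the jaws open and shut, and the axes are right-handed (so a half turn about y gives the same grasp; the last joint's range is limited). The gripper opens to 92 mm and grips with 3 to 60 N. Pads are 20 mm wide; open, the fingers measure 128 mm over their backs; the gripper's body (75 mm by 189 mm) begins 69 mm behind the grasp point.
Start: joints at [1.277, 0.468, -0.012, 1.603, 0.006, 1.071, -0.056], TCP at [0.161, -0.63, 0.215] pointing down, gripper open.
Joint ranges: [-2.53, 2.53], [-0.31, 2.02], [-1.57, 1.55], [0.28, 2.44], [-1.29, 4.43], [0.15, 1.84], [-2.92, 2.92]. Speed limits (rad/s): [2.57, 2.57, 3.14, 3.14, 3.14, 3.14, 3.14].

INTERFACE

Orientations are given as a 3x3 rotation matrix whose columns are the frame's x, y, z axes.
In Python, from station import env, effector, solver, viewer, workorder, search_frame, tip_of gives the robot as it stands. Calls block until the motion is done:
- env.reach(position, orientation): joint-space move of the TCP to a pose.
- env.movel(position, frame=None, rate=0.15): straight line of the TCP; frame=None keeps the orientation; rate is the mean speed in m/s.
- env.goto_joints(angles): joint-space move.
- effector.release() and effector.grasp(squeeze=None): open the fingers fully, or close them until they stop; squeeze is the grip in N (None keeps the last).
- env.pause(seconds).
- solver.inverse_kinematics(position, orientation): joint angles nearest the present ones, or None.
- env.sense(): the state.
- viewer.read_camera(name): name is "side" or "top" or "wrist"; returns (picture, depth): 420x560x3 uint8, red, green, blue; 420x560 float32, m along the optical axis (not along the pixel's ray), 0 where there is no reading.
- viewer.camera_info(name): a dict with "intrinsics" (3x3 intrinsics, pixels), "eye" and "rotation" of the camera in the world; the wrist camera has in their place "T_tool_cam" (4x4, takes a point from camera to tool coordinates, whose origin is the TCP and whose axes are the tool frame's). Camera axes: x right, y up, looking along -z (the intrinsics and any distortion apply to the point x, -y, -z); pixel columns grow to the right and rows downward; lengths in m; the calibration is good to about 2 mm. A picture is of the moment at which its call begins: read the wrist's pose just before it. camera_info takes no time and is no camera call.
A pose or a line that the arm cannot do raises env.PlanningError and nothing moves.
- workorder.finish_job(): hands the job in, once; it reports no verdict.
Trained networks look in the newest picture that a camera, given by its name, has taken for a name from the list of things; names that differ only in an ending like _2 or _b are one class to them, and where a whole thing is asked for, a point or a joint stands for the part that bears it (a point fixed in the world has none). Each returns a list of dicts, best first, with "score" (0 to 1); they miss things now and then, are a little off and sometimes report something else, mostly with a low value. They report only what shows in the picture. A call takes as long as a camera call. They do not tell look-alikes from the thing itself.
- search_frame(camera, name): "at" ([x, y, z] in m, in world coordinates, good to about 4 mm: the middle of the surface that is visible of it).
- tip_of(camera, name): "at" ([x, y, z] in m, in world coordinates, good to about 4 mm: a listed point, or the origin of a listed thing).
The state is a dict: "t": time; "joint_positions": joint angles; "joint_velocities": joint speeds; "tau": joint torques, N m; "ee_pos": TCP position; "tcp_rot": TCP orientation; "wrist_force": force on the tool from outside, world axes, zero at the start; "moment": the same for the moment, N m; "gripper_width": finger opening in m.
Only numpy, scipy, OpenCV 4.12 (cv2) and the standard library are available. Lean on these libraries where they do the work, as an engineer would, in place of code of your own. Each camera call takes 0.05 s, during which the arm holds its last target. There are 200 camera calls.

TASK

Stand the sugar jar in the empty pocket of the rolling coffee caddy, next to the coffee jar. Push the caddy ahead, rolling and never lifted, onto its place between the masking-tape corners, so that its deck is square inside them and both front castors end up trailing straight behind their pivots; only then press its red brake pedal fully down, and let go. Leave the other things on the table where they are, and both jars upright in their pockets.

Things in the scene. Friction and masses are not known exactly. Their poses are not given: they have to be found in the camera images.
- caddy: Rolling caddy, about 1 kg. Origin on the table under the middle of its deck; x ahead, y to its left. Deck 170 (x) by 150 mm (y), top 50 mm above the table. Front half: tray, x -1 to 81 mm, 4 mm walls up to 92 mm, divider at y = -15 mm. Rear: push handle, x = -78 mm. 35 mm wheels: rear two fixed (x = -58, y = +-58 mm), front two swivel castors (pivots x = 58, y = +-50 mm). Rolls with under 2 N.
- handle (a point): Middle of the push handle: level bar, 13 mm thick with a 70 mm black sleeve, along the caddy's y, 105 mm above the table on posts 116 mm apart. Pinch it from above, fingers closing along the caddy's x; 70 mm of bare deck lies ahead of it, 55 mm lower. Axes as the caddy's.
- sugar_pocket (a point): Middle of the floor of the empty pocket for the sugar jar, front right of the tray, 50 mm above the table: 54 mm along the caddy's x, 54 mm along its y, walls 40 to 42 mm high. Behind it a row of paper sachets stands up to 98 mm above the table. Axes as the caddy's.
- castor_l (a joint): Swivel angle (rad) of the left front castor about its upright pivot, turns all round: 0 (or whole turns) = wheel trailing straight behind the pivot; pi = wheel ahead of it. Trail 16 mm: rolling the caddy ahead swings it to 0; 80 mm of straight rolling does it from nearly any angle.
- castor_r (a joint): The same for the right front castor.
- castor_l_wheel (a point): Centre of the left castor's wheel, 17.5 mm above the table; its x axis points level from the wheel to the castor's pivot. Trailing straight, that lies along the caddy's x and the point is at x = 42 mm in the caddy's frame.
- castor_r_wheel (a point): The same for the right castor.
- brake (a joint): Parking brake pedal angle (rad): 0 = up (brake off), about 0.27 = trodden down with its rubber foot on the table (brake on). Stiff hinge, stays where it is left; needs about 3 to 4 N straight down on the pad.
- brake_pad (a point): Middle of the top of the red brake pad (32 mm along the caddy's x, 40 mm along y), on a pedal that sticks out behind the caddy: 64 mm behind the handle bar, 42 mm above the table when up, 19 mm lower when down. Its rubber foot is right under the pad.
- sugar_jar: Sugar jar: small glass jar with a dark ribbed cap, 44 mm across, 105 mm tall, 0.11 kg, origin in the middle of its underside. Starts upright on the table behind the caddy's lane.
- coffee_jar: Glass jar of instant coffee with an ochre lid, 71 mm across, 89 mm tall, 0.34 kg, origin in the middle of its underside; stands loose in the caddy's wider left pocket.
- bay: The parking spot: four L-shaped corners of 18 mm beige masking tape flat on the table (no bump), leaving 12 mm round the deck on every side. Origin in the middle, on the table; x points the way the parked caddy's x must point (to the robot's left, away from where the caddy starts).
- tissue_box: Tissue box, 117 x 231 x 84 mm (box) with a tissue standing up out of it, at the back left; bystander, origin in the middle of its underside.
- tea_tin: Flat red tea tin, 94 x 126 x 45 mm, at the back; bystander, origin in the middle of its underside.
- tape_roll: Roll of beige masking tape, 102 mm across, 25 mm high, near the front edge on the right; bystander, origin in the middle of its underside.
- tea_bottle: Full green-tea bottle, 70 mm across, 268 mm tall, on the right; bystander, origin in the middle of its underside.
- yellow_cup: Small square yellow measuring cup, 59 x 59 x 31 mm, on the right; bystander, origin in the middle of its underside.
Not all that is in view belongs to the job. There is more than one size of the sugar_jar; the job needs the largest.

How it is judged:
By the outcome, as a careful person would: the job done as asked, in the order asked, and still so for the second after the job is handed in, with the robot touching nothing.
It also fails if it takes over 61 s, if anything falls off the work surface, if the arm or the gripper's body presses on something with over 40 N, if the wrist force passes 120 N, or if a joint passes its speed limit or range.

## Working session

There is one attempt and no reset: what is moved stays moved. The work goes in short steps, each a Python script; the robot and the scene stay as the last script left them, time stands still between calls to the robot, and variables do not carry over. Pictures are saved under pics/ and viewed, about 8 in all and at most 12, crops included, and the job is handed in when it is done.

```bash
mkdir -p pics; ls; python3 - <<'E'
from station import env, effector, solver, viewer, workorder, search_frame, tip_of
import cv2, numpy as np
for c in ["top","side"]:
    im,d=viewer.read_camera(c); cv2.imwrite(f"pics/{c}0.png",im[:,:,::-1])
    np.savez(f"pics/{c}0.npz",im=im,d=d)
    i=viewer.camera_info(c); print(c,np.round(i["eye"],3),np.round(i["rotation"],3).tolist(),np.round(i["intrinsics"],1).tolist(),i.keys())
    for n in ["caddy","handle","sugar_pocket","castor_l_wheel","castor_r_wheel","brake_pad","sugar_jar","coffee_jar","bay","tissue_box","tea_tin","tape_roll","tea_bottle","yellow_cup"]:
        print(n,[(np.round(r["at"],3).tolist(),round(r["score"],2)) for r in tip_of(c,n)][:4])
s=env.sense();print(s["t"],s["ee_pos"],np.round(s["tcp_rot"],2),s["gripper_width"])
print(viewer.camera_info("wrist"))
E
```

```text
pics
top [ 0.28  -0.205  1.451] [[-0.002, 0.979, -0.202], [-1.0, -0.003, -0.003], [-0.004, 0.202, 0.979]] [[449.2, 0.0, 275.8], [0.0, 449.2, 207.1], [0.0, 0.0, 1.0]] dict_keys(['intrinsics', 'eye', 'rotation'])
caddy [([0.436, -0.188, 0.001], 0.57)]
handle [([0.441, -0.264, 0.102], 0.92), ([0.354, -0.447, -0.003], 0.34)]
sugar_pocket [([0.479, -0.13, 0.052], 0.86)]
castor_l_wheel []
castor_r_wheel []
brake_pad [([0.442, -0.33, 0.04], 0.72)]
sugar_jar [([0.604, -0.083, 0.002], 0.59), ([0.64, 0.008, -0.005], 0.55), ([0.645, 0.108, -0.001], 0.48)]
coffee_jar [([0.407, -0.146, 0.05], 0.6)]
bay [([0.408, -0.151, 0.052], 0.55)]
tissue_box [([0.768, 0.113, 0.001], 0.88)]
tea_tin [([0.769, -0.096, 0.002], 0.86)]
tape_roll [([0.357, -0.446, -0.004], 0.86)]
tea_bottle [([0.571, -0.498, 0.004], 0.8)]
yellow_cup [([0.48, -0.494, 0.001], 0.87)]
side [0.5   0.833 0.662] [[-0.999, 0.003, -0.032], [-0.029, -0.49, 0.871], [-0.013, 0.872, 0.49]] [[469.9, 0.0, 284.0], [0.0, 469.9, 208.2], [0.0, 0.0, 1.0]] dict_keys(['intrinsics', 'eye', 'rotation'])
caddy []
handle [([0.442, -0.26, 0.101], 0.67)]
sugar
[... 625 characters left out ...]
4)]
yellow_cup [([0.482, -0.488, -0.002], 0.85)]
1.5 [ 0.16127005 -0.62968387  0.2145874 ] [[-0.97 -0.    0.25]
 [-0.25 -0.   -0.97]
 [ 0.   -1.    0.  ]] 0.09156754011027274
{'intrinsics': array([[321.60429781,   0.        , 281.39867528],
       [  0.        , 321.60429781, 211.83627053],
       [  0.        ,   0.        ,   1.        ]]), 'T_tool_cam': array([[ 3.06728871e-04, -9.65742576e-01, -2.59501796e-01,
        -7.27361457e-02],
       [ 6.84380550e-04,  2.59501951e-01, -9.65742341e-01,
        -1.70174407e-01],
       [ 9.99999719e-01,  1.18623076e-04,  7.40532176e-04,
         4.47318247e-04],
       [ 0.00000000e+00,  0.00000000e+00,  0.00000000e+00,
         1.00000000e+00]])}
```

View pics/top0.png

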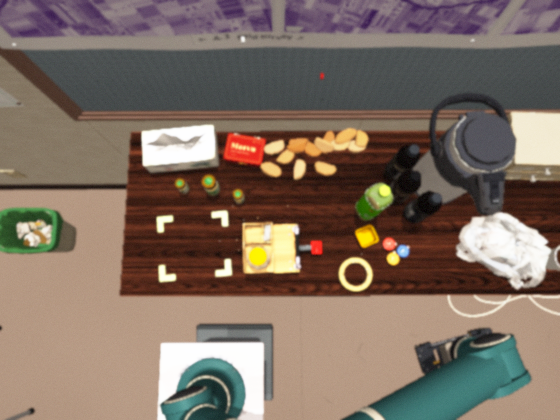

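View pics/side0.png

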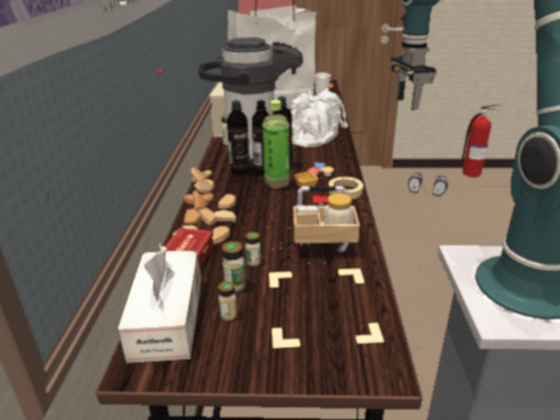

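The top view shows the caddy at about (270,248) heading left, with the bay corners at (165,222), (220,217), (166,273) and (224,268). Three jars stand at (181,186), (210,184) and (238,196), and the middle one looks biggest. The side view agrees: the middle jar at (234,265) is the largest. Next I'll measure the bay, the caddy yaw and the jar heights from the saved images.

```bash
cat > h.py <<'E'
import numpy as np, cv2
from station import env, effector, solver, viewer, workorder, search_frame, tip_of
def cam(c, pose=None):
    i=viewer.camera_info(c); K=i["intrinsics"]
    if c!="wrist": return K,np.array(i["rotation"]),np.array(i["eye"])
    T=i["T_tool_cam"]; p,R=pose
    return K,R@T[:3,:3],p+R@T[:3,3]
def rays(K,R,shape):
    v,u=np.mgrid[:shape[0],:shape[1]]
    d=np.stack([(u-K[0,2])/K[0,0],-(v-K[1,2])/K[1,1],-np.ones(u.shape)],-1)
    return d@R.T
def cloud(c,d,pose=None):
    K,R,e=cam(c,pose); r=rays(K,R,d.shape); P=e+r*d[...,None]; P[d==0]=np.nan
    Z=e+r*(-e[2]/r[...,2])[...,None]   # on plane z=0
    return P,Z
def snap(c,name):
    s=env.sense(); im,d=viewer.read_camera(c); cv2.imwrite(f"pics/{name}.png",im[:,:,::-1])
    pose=(np.array(s["ee_pos"]),np.array(s["tcp_rot"])); P,Z=cloud(c,d,pose); return im,d,P,Z,pose
def tape(im,Z,P):
    hsv=cv2.cvtColor(im,cv2.COLOR_RGB2HSV)
    m=(hsv[...,0]>14)&(hsv[...,0]<35)&(hsv[...,1]>30)&(hsv[...,1]<150)&(hsv[...,2]>170)
    m&=(Z[...,0]>.25)&(Z[...,0]<.62)&(Z[...,1]>-.12)&(Z[...,1]<.35)&~(np.abs(P[...,2])>.02)
    return m
E
python3 - <<'E'
from h import *
for c in ["top","side"]:
    f=np.load(f"pics/{c}0.npz");im,d=f["im"],f["d"];P,Z=cloud(c,d)
    m=tape(im,Z,P); n,L,st,ce=cv2.connectedComponentsWithStats(m.astype(np.uint8),connectivity=8)
    allp=[]
    for k in range(1,n):
        if st[k,4]<25: continue
        q=Z[L==k][:,:2]; allp.append(q)
        print(c,st[k,4],np.round(ce[k]),"x",q[:,0].min().round(3),q[:,0].max().round(3),"y",q[:,1].min().round(3),q[:,1].max().round(3))
    r=cv2.minAreaRect(np.concatenate(allp).astype(np.float32)); print(r)
    # jars: max height
    for x,y in [(.604,-.082),(.641,.011),(.644,.107)]:
        k=np.hypot(P[...,0]-x,P[...,1]-y)<.03
        print("jar",x,y,np.nanpercentile(P[k][:,2],[50,97]).round(3), end=" ")
        t=k&(P[...,2]>np.nanpercentile(P[k][:,2],97)-.008); print(t.sum(),np.nanmean(P[t],0).round(3))
    # caddy points
    k=(P[...,2]>.04)&(P[...,2]<.098)&(P[...,0]>.33)&(P[...,0]<.56)&(P[...,1]>-.30)&(P[...,1]<-.06)
    print("caddy",k.sum(),cv2.minAreaRect(P[k][:,:2].astype(np.float32)))
    k&=P[...,2]>.085; print("wall",k.sum(),cv2.minAreaRect(P[k][:,:2].astype(np.float32)))
    k=(P[...,2]>.096)&(P[...,2]<.115)&(P[...,0]>.33)&(P[...,0]<.56)&(P[...,1]>-.30)&(P[...,1]<-.235)
    q=P[k]; print("bar",k.sum(),q.mean(0).round(3),np.polyfit(q[:,0],q[:,1],1).round(3))
im=cv2.imread("pics/top0.png")[160:300,130:340]; cv2.imwrite("pics/topc.png",cv2.resize(im,None,fx=3.8,fy=3.8,interpolation=cv2.INTER_CUBIC))
E
```

```text
top 80 [220. 217.] x 0.517 0.571 y -0.044 0.013
top 93 [163. 222.] x 0.498 0.554 y 0.141 0.193
top 93 [224. 269.] x 0.355 0.409 y -0.056 -0.005
top 100 [165. 274.] x 0.34 0.391 y 0.123 0.179
((0.4543050229549408, 0.0674179419875145), (0.21580256521701813, 0.23593489825725555), 5.0085320472717285)
jar 0.604 -0.082 [0.002 0.078] 75 [ 0.606 -0.078  0.075]
jar 0.641 0.011 [0.088 0.107] 141 [0.64  0.01  0.104]
jar 0.644 0.107 [0.009 0.078] 76 [0.642 0.106 0.075]
caddy 2148 ((0.43731066584587097, -0.19762861728668213), (0.1518700122833252, 0.19501513242721558), 0.7375488877296448)
wall 318 ((0.43757206201553345, -0.18090477585792542), (0.15041956305503845, 0.16270510852336884), 1.5311930179595947)
bar 153 [ 0.441 -0.262  0.107] [ 0.028 -0.274]
side 212 [353. 274.] x 0.355 0.41 y -0.06 -0.007
side 214 [278. 277.] x 0.518 0.569 y -0.042 0.009
side 333 [371. 335.] x 0.339 0.391 y 0.123 0.177
side 335 [283. 340.] x 0.499 0.553 y 0.14 0.19
((0.45392468571662903, 0.0661965161561966), (0.21292370557785034, 0.2347102165222168), 5.037353992462158)
jar 0.604 -0.082 [0.033 0.078] 114 [ 0.607 -0.074  0.076]
jar 0.641 0.011 [0.067 0.107] 229 [0.64  0.015 0.105]
jar 0.644 0.107 [0.029 0.078] 168 [0.642 0.11  0.076]
caddy 1996 ((0.4377208352088928, -0.19397947192192078), (0.14987070858478546, 0.20149633288383484), 1.778777003288269)
wall 672 ((0.43690890073776245, -0.1790582239627838), (0.14918723702430725, 0.1680411845445633), 1.4592479467391968)
bar 221 [ 0.44  -0.258  0.107] [ 0.027 -0.27 ]
```

View pics/topc.png

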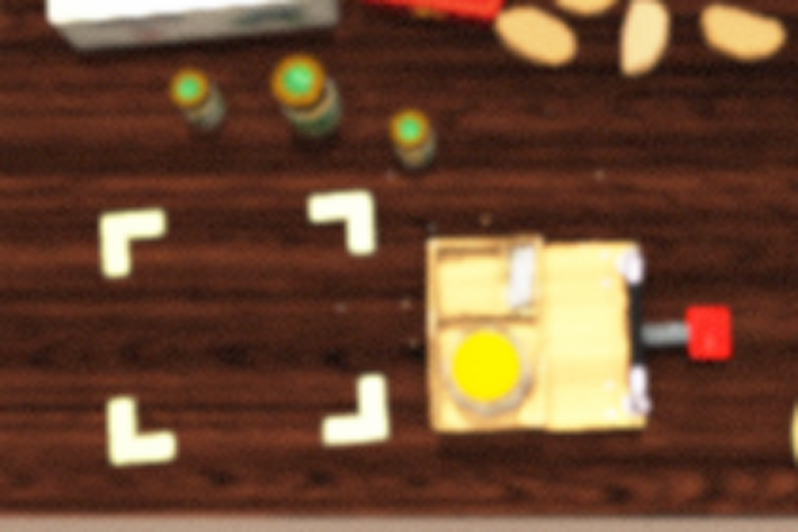

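The bay centre is about (0.454, 0.067) at yaw 95°. The caddy is near (0.439, -0.184) at yaw about 91.5°. The middle jar is 105 mm tall, so it is the right one. I'll move over the jar and take a close look at the pocket on the way.

```bash
cat >> h.py <<'E'
def Rz(yaw):  # tool down, jaw axis (z) pointing opposite to heading 'yaw'
    h=np.array([np.cos(yaw),np.sin(yaw),0]); z=-h; y=np.array([0,0,-1.]); return np.stack([np.cross(y,z),y,z],1)
def show(c,*names):
    for n in names: print(c,n,[(np.round(r["at"],4).tolist(),round(r["score"],2)) for r in tip_of(c,n)][:4])
E
python3 - <<'E'
from h import *
R=Rz(np.deg2rad(91.5))
s=env.sense(); env.movel([.161,-.60,.38],rate=.3)
env.reach([.45,-.14,.38],R); snap("wrist","w1"); show("wrist","sugar_pocket","handle","brake_pad","coffee_jar"); print(env.sense()["t"])
env.reach([.641,.011,.24],R); im,d,P,Z,_=snap("wrist","w2"); show("wrist","sugar_jar")
k=(np.hypot(P[...,0]-.641,P[...,1]-.011)<.04)&(P[...,2]>.098)&(P[...,2]<.112); print(k.sum(),P[k].mean(0),P[k].min(0),P[k].max(0))
print(env.sense()["t"],env.sense()["ee_pos"], env.sense()["joint_positions"])
E
```

```text
wrist sugar_pocket [([0.4785, -0.1311, 0.046], 0.57)]
wrist handle [([0.4403, -0.2644, 0.1022], 0.65)]
wrist brake_pad []
wrist coffee_jar [([0.4082, -0.147, 0.0464], 0.74), ([0.4805, -0.4879, -0.0064], 0.17)]
4.4167
wrist sugar_jar [([0.6426, 0.01, 0.0066], 0.92), ([0.6455, 0.1005, 0.001], 0.88), ([0.6073, -0.0797, 0.0019], 0.58)]
1511 [0.64293476 0.00888001 0.10527218] [ 0.62092775 -0.01281295  0.09814591] [0.66362454 0.03053342 0.10840211]
5.6 [0.64118655 0.00919335 0.24139195] [ 0.38488933  0.51707291 -0.63960617  1.56750548  0.32896379  1.16468707
 -1.86962592]
```

View pics/w1.png

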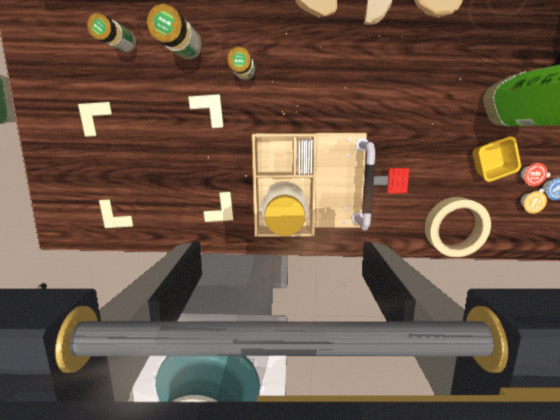

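```bash
python3 - <<'E'
from h import *
env.movel([.6425,.009,.066],rate=.12); effector.grasp(15)
print(env.sense()["gripper_width"]); env.movel([.6425,.009,.25],rate=.2)
s=env.sense();print(s["gripper_width"],s["wrist_force"],s["ee_pos"])
env.movel([.4805,-.132,.25],rate=.25)
s=env.sense(); im,d,P,Z,_=snap("wrist","w3"); show("wrist","sugar_pocket","sugar_jar","handle"); print(s["ee_pos"],s["t"])
im,d,P,Z,_=snap("top","t3");snap("side","s3"); show("side","sugar_jar","sugar_pocket")
E
```

```text
0.04354387077877405
0.04362165754225857 [-0.43995503  0.36149706 -1.29416534] [0.64165718 0.00877125 0.24857182]
wrist sugar_pocket [([0.4788, -0.1304, 0.0504], 0.95)]
wrist sugar_jar [([0.6449, 0.0992, 0.0021], 0.87), ([0.6101, -0.0783, 0.0007], 0.83)]
wrist handle [([0.4402, -0.2628, 0.1025], 0.92)]
[ 0.48117034 -0.13109637  0.24999065] 10.0583
side sugar_jar [([0.6084, -0.0825, -0.002], 0.97), ([0.6403, 0.1058, 0.0017], 0.9), ([0.4789, -0.1292, 0.1803], 0.73)]
side sugar_pocket [([0.477, -0.1303, 0.0473], 0.79), ([0.4409, -0.2616, 0.1051], 0.57), ([0.7675, 0.1111, 0.0026], 0.2)]
```

The wrist view shows the empty pocket at (275,155) with the sachets behind it at (305,155). Every pocket estimate agrees within about 2 mm, at (0.4785, -0.131). I'll lower the jar in and watch the force.

```bash
python3 - <<'E'
from h import *
env.movel([.478,-.131,.165],rate=.15); env.pause(.1); f0=env.sense()["wrist_force"]
for z in [.150,.14,.13,.123,.119,.117,.115]:
    env.movel([.478,-.131,z],rate=.1); s=env.sense(); df=s["wrist_force"]-f0; print(z,s["ee_pos"].round(4),df.round(2))
    if df[2]>1.5: break
    if np.linalg.norm(df)>4: break
im,d,P,Z,_=snap("wrist","w4"); show("wrist","handle","sugar_pocket"); print(s["t"])
E
```

```text
0.15 [ 0.4778 -0.131   0.15  ] [ 1.19  0.52 -0.16]
0.14 [ 0.4777 -0.1309  0.1399] [ 0.65  0.04 -0.35]
0.13 [ 0.4776 -0.1309  0.1298] [ 0.51  1.09 -0.09]
0.123 [ 0.4777 -0.1309  0.1227] [ 0.1   0.36 -0.52]
0.119 [ 0.4778 -0.1309  0.1188] [-0.03  1.64 -1.72]
0.117 [ 0.4779 -0.131   0.1169] [ 0.48  0.6  -0.94]
0.115 [ 0.4787 -0.1311  0.1155] [0.66 1.63 5.29]
wrist handle [([0.4395, -0.261, 0.1009], 0.78)]
wrist sugar_pocket [([0.4791, -0.1306, 0.054], 0.32)]
13.075
```

View pics/w4.png

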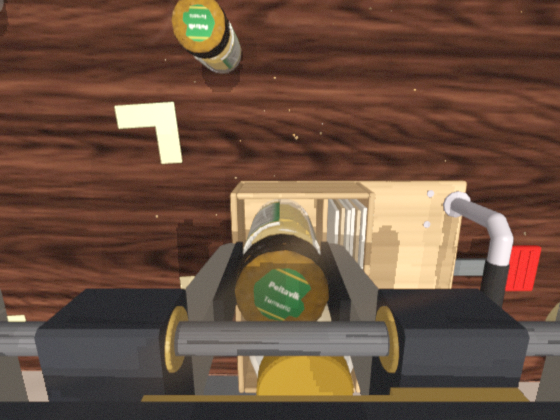

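The jar is standing on the pocket floor; contact came at the expected height. I'll release, rise and re-measure the caddy and bay from above.

```bash
python3 - <<'E'
from h import *
effector.release(); env.movel([.4785,-.131,.22],rate=.2); 
env.reach([.45,-.17,.36],Rz(np.deg2rad(91.5))); env.pause(.15)
im,d,P,Z,_=snap("wrist","w5"); show("wrist","handle","sugar_pocket","sugar_jar","coffee_jar"); show("wrist","brake_pad")
np.savez("pics/w5.npz",im=im,P=P,Z=Z)
box=(P[...,0]>.33)&(P[...,0]<.56)&(P[...,1]>-.285)&(P[...,1]<-.06)
for lo,hi in [(.044,.056),(.086,.096),(.04,.097)]:
    k=box&(P[...,2]>lo)&(P[...,2]<hi); k=cv2.morphologyEx(k.astype(np.uint8),cv2.MORPH_OPEN,np.ones((3,3)))>0
    print(lo,k.sum(),cv2.minAreaRect(P[k][:,:2].astype(np.float32)))
k=box&(P[...,2]>.098)&(P[...,1]<-.235); q=P[k]; print("bar",k.sum(),q.mean(0).round(4),q.min(0).round(3),q.max(0).round(3),np.polyfit(q[:,0],q[:,1],1).round(4))
m=tape(im,Z,P); n,L,st,ce=cv2.connectedComponentsWithStats(m.astype(np.uint8)); a=[Z[L==k][:,:2] for k in range(1,n) if st[k,4]>60]
print(len(a),cv2.minAreaRect(np.concatenate(a).astype(np.float32)))
for q in a: print(q.min(0).round(3),q.max(0).round(3))
print(env.sense()["t"])
E
```

```text
wrist handle [([0.4435, -0.2626, 0.1], 0.69)]
wrist sugar_pocket [([0.4757, -0.1277, 0.0513], 0.66)]
wrist sugar_jar [([0.6065, -0.0782, 0.0017], 0.92), ([0.6468, 0.1018, -0.0], 0.91), ([0.4744, -0.1298, 0.0522], 0.75)]
wrist coffee_jar [([0.4083, -0.1469, 0.0488], 0.55)]
wrist brake_pad [([0.4395, -0.3273, 0.0417], 0.8)]
0.044 5962 ((0.43841201066970825, -0.1872991919517517), (0.14813511073589325, 0.16594424843788147), 1.507178783416748)
0.086 937 ((0.4380198121070862, -0.1456243097782135), (0.14851926267147064, 0.09001655131578445), 1.6309597492218018)
0.04 8176 ((0.43884605169296265, -0.18544982373714447), (0.14895373582839966, 0.17042970657348633), 1.2493878602981567)
bar 1094 [ 0.4538 -0.2563  0.1943] [ 0.377 -0.27   0.098] [ 0.503 -0.235  0.46 ] [ 0.1753 -0.3358]
4 ((0.45316067337989807, 0.0681486576795578), (0.21240811049938202, 0.23243002593517303), 5.0600481033325195)
[ 0.518 -0.041] [0.569 0.012]
[0.498 0.14 ] [0.552 0.192]
[ 0.355 -0.056] [ 0.408 -0.004]
[0.339 0.123] [0.391 0.178]
15.825
```

```bash
cat >> h.py <<'E'
BAY=np.array([.4535,.0675]); BY=np.deg2rad(95.05)
def hd(y): return np.array([np.cos(y),np.sin(y)])
def path(o,yaw,straight,N):
    """rear-axle path from caddy pose (o,yaw) to bay; returns handle points and yaws"""
    e=hd(BY); l=np.array([-e[1],e[0]])
    ra=o-.058*hd(yaw)-(BAY-.058*e); s0=ra@e; a=ra@l; S=-s0-straight; b=3*a+np.tan(yaw-BY)*S
    out=[]
    for s in np.linspace(0,-s0,N+1)[1:]:
        u=min(s/S,1); y=(1-u)**3*(a+b*u); dy=(-3*(1-u)**2*(a+b*u)+b*(1-u)**3)/S
        p=BAY-.058*e+(s0+s)*e+y*l; w=BY+np.arctan(dy); out.append((p-.020*hd(w),w))
    return out
E
python3 - <<'E'
from h import *
o=np.array([.4385,-.186]); yw=np.deg2rad(91.5); h=o-.078*hd(yw)
W=path(o,yw,.026,14); print([(p.round(3).tolist(),round(np.rad2deg(w),1)) for p,w in W])
env.reach([*h,.2],Rz(yw)); env.movel([*h,.087],rate=.15); env.pause(.1)
print("f0",env.sense()["wrist_force"])
effector.grasp(50); s=env.sense(); print(s["gripper_width"],s["wrist_force"],s["t"])
q=s["joint_positions"]; print(q.round(2), [solver.inverse_kinematics([*p,.087],Rz(w)) is not None for p,w in W])
E
```

```text
[([0.439, -0.246], np.float64(84.7)), ([0.44, -0.227], np.float64(80.4)), ([0.443, -0.209], np.float64(78.2)), ([0.446, -0.191], np.float64(77.6)), ([0.451, -0.172], np.float64(78.3)), ([0.455, -0.154], np.float64(80.0)), ([0.458, -0.136], np.float64(82.5)), ([0.461, -0.118], np.float64(85.4)), ([0.463, -0.1], np.float64(88.5)), ([0.464, -0.082], np.float64(91.3)), ([0.464, -0.064], np.float64(93.5)), ([0.463, -0.046], np.float64(94.8)), ([0.462, -0.028], np.float64(95.0)), ([0.46, -0.01], np.float64(95.0))]
f0 [0.3132883  0.02654312 0.32195615]
0.011365111458079601 [-0.01753758  0.21677327 -0.88357783] 18.7833
[ 0.9   0.48 -0.52  2.01  0.35  0.74 -1.38] [True, True, True, True, True, True, True, True, True, True, True, True, True, True]
```

The bar is pinched, with a width of 11.4 mm on the 13 mm bar. I'll push the first half and then check.

```bash
python3 - <<'E'
from h import *
o=np.array([.4385,-.186]); yw=np.deg2rad(91.5)
W=path(o,yw,.026,14); z=env.sense()["ee_pos"][2]
for p,w in W[:9]:
    env.movel([*p,z],Rz(w),rate=.06); s=env.sense(); print(s["ee_pos"].round(3),s["wrist_force"].round(1),s["moment"].round(2),round(s["t"],1))
for c in ["top","side"]:
    im,d,P,Z,_=snap(c,c+"6"); show(c,"handle","sugar_pocket","coffee_jar","sugar_jar")
    e=P[...,:2]-np.array(W[8][0]); h=hd(W[8][1]); f=e@h; l=e@np.array([-h[1],h[0]])
    k=(f>.02)&(f<.2)&(abs(l)<.1)&(P[...,2]>.04)&(P[...,2]<.097); print(k.sum(),cv2.minAreaRect(P[k][:,:2].astype(np.float32)))
E
```

```text
[ 0.439 -0.246  0.087] [-1.2 -0.4  1.2] [ 0.22  0.25 -0.04] 19.2
[ 0.44  -0.228  0.087] [-1.8  0.5  1.1] [0.25 0.32 0.04] 19.7
[ 0.443 -0.209  0.087] [-0.9  1.1  1.6] [0.18 0.29 0.02] 20.1
[ 0.447 -0.19   0.087] [-0.9  1.6 -0.4] [ 0.23  0.22 -0.05] 20.6
[ 0.451 -0.171  0.087] [-0.9  0.8 -0.1] [ 0.2   0.15 -0.03] 21.1
[ 0.455 -0.153  0.087] [ 1.4  1.3 -1.3] [ 0.15 -0.18 -0.03] 21.5
[ 0.459 -0.135  0.087] [ 2.1 -0.2 -1.4] [ 0.1  -0.35 -0.12] 22.0
[ 0.461 -0.117  0.087] [ 2.1  0.9 -1.4] [ 0.18 -0.43 -0.12] 22.5
[ 0.463 -0.099  0.087] [ 1.7  0.9 -0.2] [ 0.22 -0.46 -0.08] 22.9
top handle []
top sugar_pocket [([0.5103, 0.0304, 0.0511], 0.57), ([0.569, -0.4965, -0.0011], 0.52)]
top coffee_jar [([0.4374, 0.0197, 0.0503], 0.55)]
top sugar_jar [([0.6428, 0.1076, -0.0038], 0.52), ([0.5074, 0.0332, 0.0472], 0.48), ([0.6049, -0.0841, -0.0004], 0.46)]
407 ((0.46622106432914734, 0.027977488934993744), (0.07665599137544632, 0.1492314338684082), 88.59403991699219)
side handle [([0.4619, -0.1019, 0.1045], 0.77)]
side sugar_pocket [([0.5084, 0.0292, 0.0495], 0.92)]
side coffee_jar [([0.4361, 0.0169, 0.0468], 0.65), ([0.5721, -0.4929, 0.0014], 0.65)]
side sugar_jar [([0.6027, -0.0793, 0.001], 0.91), ([0.5097, 0.0318, 0.0506], 0.81), ([0.6431, 0.1052, 0.0032], 0.6)]
2154 ((0.4659370183944702, -0.005665183067321777), (0.14742715656757355, 0.1501508355140686), 87.9542236328125)
```

View pics/side6.png

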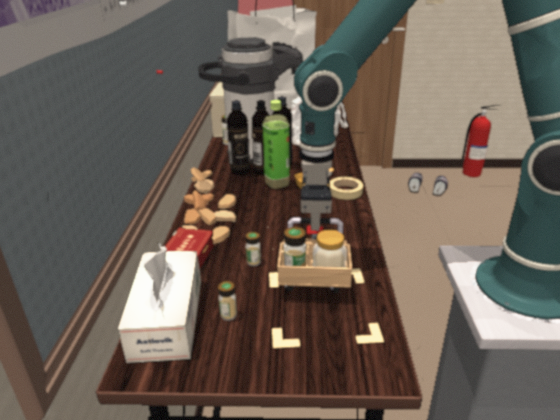

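Tracking is good: both jars are seated and the measured heading is about 88.3° against a planned 88.5°. I'll finish the push and check before letting go.

```bash
cat >> h.py <<'E'
def check(c,name):
    im,d,P,Z,_=snap(c,name); e=P[...,:2]-BAY; h=hd(BY); f=e@h; l=e@np.array([-h[1],h[0]])
    k=(abs(f)<.11)&(abs(l)<.1)&(P[...,2]>.044)&(P[...,2]<.096); k=cv2.morphologyEx(k.astype(np.uint8),cv2.MORPH_OPEN,np.ones((2,2)))>0
    q=np.stack([f[k],l[k]],1).astype(np.float32); print(c,"bay-frame rect",k.sum(),cv2.minAreaRect(q))
    k&=(P[...,2]>.086)&(f>-.02); print("  tray",k.sum(),cv2.minAreaRect(np.stack([f[k],l[k]],1).astype(np.float32)))
    for n in ["handle","brake_pad","sugar_pocket","sugar_jar","coffee_jar","castor_l_wheel","castor_r_wheel"]:
        for r in tip_of(c,n)[:3]:
            v=np.array(r["at"]); e=v[:2]-BAY
            print("  ",n,"bay-frame mm",np.round(1e3*np.array([e@h,e@np.array([-h[1],h[0]]),v[2]])),round(r["score"],2))
    return im,P
E
python3 - <<'E'
from h import *
W=path(np.array([.4385,-.186]),np.deg2rad(91.5),.026,14); z=env.sense()["ee_pos"][2]
for p,w in W[9:]:
    env.movel([*p,z],Rz(w),rate=.06); s=env.sense(); print(s["ee_pos"].round(3),s["wrist_force"].round(1),s["moment"].round(2),round(s["t"],1))
check("side","s7"); check("top","t7"); print(env.sense()["t"])
E
```

```text
[ 0.464 -0.081  0.087] [2.3 0.4 0.2] [ 0.27 -0.41 -0.15] 23.9
[ 0.464 -0.063  0.087] [ 2.4  1.  -0. ] [ 0.27 -0.43 -0.16] 24.3
[ 0.463 -0.045  0.087] [2.3 1.3 0. ] [ 0.27 -0.38 -0.1 ] 24.8
[ 0.462 -0.027  0.087] [ 0.4  0.1 -0.2] [ 0.16 -0.21  0.04] 25.2
[ 0.46  -0.009  0.087] [1.1 0.6 2.1] [ 0.16 -0.04  0.11] 25.7
side bay-frame rect 2788 ((-0.07047092914581299, 0.0517989918589592), (0.15817314386367798, 0.2823490798473358), 64.41266632080078)
  tray 717 ((0.04254572466015816, 0.0017627403140068054), (0.15037335455417633, 0.09455209970474243), 89.90294647216797)
   handle bay-frame mm [-72.  -1. 102.] 0.66
   handle bay-frame mm [ 3. -2. -2.] 0.15
   brake_pad bay-frame mm [-140.    3.   39.] 0.53
   brake_pad bay-frame mm [ 54. -37.  50.] 0.16
   sugar_pocket bay-frame mm [ 53. -40.  51.] 0.7
   sugar_jar bay-frame mm [  22. -193.    3.] 0.76
   sugar_jar bay-frame mm [ 60. -40.  48.] 0.64
   sugar_jar bay-frame mm [-162. -138.    1.] 0.62
   coffee_jar bay-frame mm [39. 33. 51.] 0.81
   castor_l_wheel bay-frame mm [43. 51. 20.] 0.43
   castor_r_wheel bay-frame mm [ 45. -48.  19.] 0.51
top bay-frame rect 265 ((0.031553227454423904, 0.07885788381099701), (0.08505678176879883, 0.22320228815078735), 46.48584747314453)
  tray 69 ((0.04852205142378807, 0.02602969855070114), (0.10293729603290558, 0.06870956718921661), 89.3699722290039)
   handle bay-frame mm [-571.  -68.    3.] 0.42
   brake_pad bay-frame mm [-143.   -2.   40.] 0.53
   sugar_pocket bay-frame mm [ 52. -41.  46.] 0.51
   sugar_jar bay-frame mm [  23. -192.    4.] 0.7
   sugar_jar bay-frame mm [-162. -138.    0.] 0.64
   coffee_jar bay-frame mm [38. 35. 46.] 0.79
26.4583
```

Position is within about 3 mm, the tray is square to about 0.1°, and both castors are trailing straight. I'll let go of the handle, rise, and take a check view before braking.

```bash
python3 - <<'E'
from h import *
effector.release(); s=env.sense(); p=s["ee_pos"]; env.movel([p[0],p[1],.2],rate=.15)
e=hd(BY); t=BAY-.142*e
env.reach([*t,.30],Rz(BY)) if False else None
for R,n in [(Rz(BY+np.pi/2),"+90"),(Rz(BY-np.pi/2),"-90")]:
    q=solver.inverse_kinematics([*t,.03],R); print(n,None if q is None else q.round(2))
env.movel([.47,-.03,.36],rate=.25); env.pause(.1); check("wrist","w8"); check("side","s8"); print(env.sense()["joint_positions"].round(2),env.sense()["t"])
E
```

```text
+90 [ 0.71  0.62 -0.76  2.11  0.69  0.68 -0.44]
-90 [-0.09  0.47  0.21  2.16 -0.19  0.52 -2.79]
wrist bay-frame rect 8043 ((-0.020691554993391037, 0.057950668036937714), (0.2733479142189026, 0.11696495115756989), 43.44322204589844)
  tray 1322 ((0.03893563523888588, 0.0012156590819358826), (0.08962952345609665, 0.14836235344409943), 0.49966028332710266)
   handle bay-frame mm [-76.  -1. 104.] 0.72
   brake_pad bay-frame mm [-141.    1.   41.] 0.56
   sugar_pocket bay-frame mm [2. 1. 2.] 0.69
   sugar_pocket bay-frame mm [ 53. -41.  50.] 0.59
   sugar_jar bay-frame mm [  17. -194.    1.] 0.96
   sugar_jar bay-frame mm [-157. -139.   -1.] 0.93
   sugar_jar bay-frame mm [ 53. -43.  53.] 0.65
   coffee_jar bay-frame mm [37. 32. 47.] 0.69
   castor_r_wheel bay-frame mm [-2. -1.  1.] 0.68
side bay-frame rect 2747 ((-0.059171393513679504, 0.013137131929397583), (0.28341737389564514, 0.1903233379125595), 5.248142719268799)
  tray 694 ((0.04168695583939552, 0.0019752085208892822), (0.0958404690027237, 0.1504104733467102), 0.4838143587112427)
   handle bay-frame mm [-571.  -67.    4.] 0.64
   handle bay-frame mm [-77.  -0. 100.] 0.59
   brake_pad bay-frame mm [ 56. -42.  49.] 0.71
   sugar_pocket bay-frame mm [ 52. -40.  49.] 0.93
   sugar_jar bay-frame mm [ 55. -39.  49.] 0.95
   sugar_jar bay-frame mm [-163. -142.    2.] 0.85
   sugar_jar bay-frame mm [  21. -189.    2.] 0.63
   coffee_jar bay-frame mm [39. 34. 46.] 0.57
   castor_l_wheel bay-frame mm [43. 49. 19.] 0.6
   castor_l_wheel bay-frame mm [ 52. -41.  51.] 0.28
   castor_r_wheel bay-frame mm [ 44. -50.  17.] 0.49
   castor_r_wheel bay-frame mm [-139.   -1.   39.] 0.18
[ 0.65  0.08 -0.69  1.79  0.06  1.28 -1.54] 30.2917
```

View pics/w8.png

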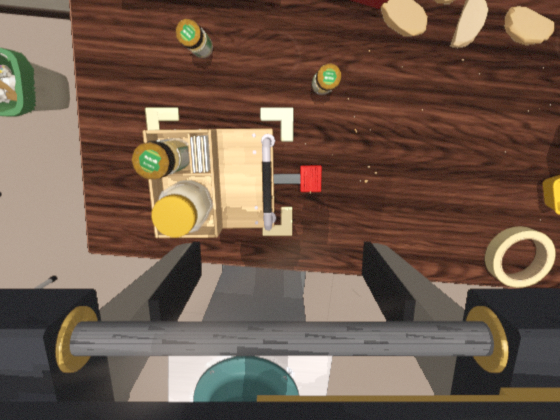

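Parked as wanted: the deck is within about 2 mm and 0.5° of the bay, and the castors trail straight. The red pad sits at (311,178), about (-141, 1) mm in the bay frame. I'll press it with shut fingers, jaws turned across so the gripper's body clears the handle.

```bash
python3 - <<'E'
from h import *
e=hd(BY); t=BAY-.141*e+.001*np.array([-e[1],e[0]])
effector.grasp(10); env.reach([*t,.30],Rz(BY+np.pi/2)); env.movel([*t,.055],rate=.2); env.pause(.15); f0=env.sense()["wrist_force"]
for z in [.045,.040,.036,.032,.028,.025,.023,.0215,.020,.0185,.017,.0155,.014]:
    env.movel([*t,z],rate=.06); env.pause(.05); s=env.sense(); df=s["wrist_force"]-f0; print(z,s["ee_pos"].round(4),df.round(1))
    if df[2]>14: break
env.pause(.2); print(env.sense()["wrist_force"]-f0)
env.movel([*t,.10],rate=.15); env.movel([*t,.36],rate=.3); env.pause(.2); print(env.sense()["t"])
im,P=check("wrist","w9"); check("side","s9")
d=P[...,:2]-t; l=np.array([-e[1],e[0]]); k=(abs(d@e)<.010)&(abs(d@l)<.014); print("pad z",np.nanmedian(P[k][:,2]),k.sum())
print(env.sense()["t"])
E
```

```text
0.045 [ 0.4647 -0.073   0.0447] [-0.1 -0.4  0.5]
0.04 [ 0.4648 -0.073   0.0399] [ 0.3 -0.1  0.1]
0.036 [ 0.4649 -0.073   0.0359] [0.2 0.1 1. ]
0.032 [ 0.4649 -0.073   0.0319] [1.  0.  1.2]
0.028 [ 0.4648 -0.073   0.0278] [0.3 0.4 1.1]
0.025 [ 0.4652 -0.073   0.0252] [-1.   0.2  5.2]
0.023 [ 0.4654 -0.0731  0.0245] [-4.2  0.1 21.1]
[-4.72496238  0.59720887 22.07981287]
38.8417
wrist bay-frame rect 9892 ((-0.0067841410636901855, -0.02174493670463562), (0.05642044171690941, 0.25798797607421875), 47.63307571411133)
  tray 1457 ((0.03674512356519699, 0.0010689571499824524), (0.08539043366909027, 0.1487855315208435), 0.5681173801422119)
   handle bay-frame mm [-79.  -1. 100.] 0.8
   brake_pad bay-frame mm [-139.    1.   25.] 0.87
   brake_pad bay-frame mm [-556.   20.   -4.] 0.51
   sugar_pocket bay-frame mm [ 54. -37.  48.] 0.9
   sugar_jar bay-frame mm [  14. -189.    1.] 0.92
   sugar_jar bay-frame mm [-158. -140.   -0.] 0.61
   sugar_jar bay-frame mm [ 52. -40.  53.] 0.57
   coffee_jar bay-frame mm [35. 33. 47.] 0.72
   castor_l_wheel bay-frame mm [-193. -303.   -1.] 0.57
side bay-frame rect 2770 ((-0.03490413725376129, 0.043350398540496826), (0.1342371553182602, 0.3256375789642334), 51.75966262817383)
  tray 716 ((0.04189913719892502, 0.0020291507244110107), (0.09304359555244446, 0.149713397026062), 0.8452333211898804)
   handle bay-frame mm [-78.   1. 104.] 0.85
   brake_pad bay-frame mm [-138.   -1.   23.] 0.36
   sugar_pocket bay-frame mm [ 54. -40.  48.] 0.76
   sugar_jar bay-frame mm [  22. -190.    5.] 0.96
   sugar_jar bay-frame mm [-160. -138.   -3.] 0.73
   sugar_jar bay-frame mm [ 55. -38.  48.] 0.6
   coffee_jar bay-frame mm [39. 39. 49.] 0.88
   castor_l_wheel bay-frame mm [42. 46. 20.] 0.42
   castor_r_wheel bay-frame mm [ 43. -49.  18.] 0.58
pad z 0.3925664797658802 2519
39.6417
```

View pics/w9.png

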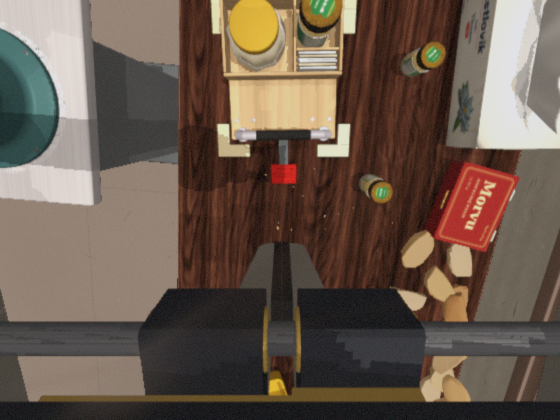

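The pad is down at 23–25 mm, and pressing met a hard stop at 24.5 mm. The caddy hasn't moved and the robot is clear of everything, so I'm handing in.

```bash
python3 - <<'E'
from h import *
workorder.finish_job(); print(env.sense()["t"])
E
```

```text
the job is handed in; nothing more can be done
the job is handed in; nothing more can be done
```

The job is done and handed in at about 40 s of the 61 s allowed. I put the largest sugar jar (105 mm) in the empty pocket. I then pinched the handle, rolled the caddy along an S-curve into the bay, let go, and pressed the brake with shut fingers.

Last checks:
- **Caddy position:** it sits within about 2–4 mm of the bay centre. Yaw is off by about 0.5–0.85°, and it did not move noticeably when the brake was pressed.
- **Castors:** both wheels were seen at about x = 42–44 mm and y = ±46–50 mm, so they are trailing straight.
- **Brake:** the pad measured 23–25 mm above the table (it should be 23 mm when down). Pressing met a hard stop at 24.5 mm with about 22 N.
- **Jars:** both are upright in their pockets.
- **Other things on the table:** nothing was touched. The two small jars measured where they started. For the others, I only glanced at the final pictures and did not re-measure.

Two readings I discarded:
- My last depth reading of the pad (0.39 m) was blocked by the gripper.
- The whole-deck rectangle fits in the bay picked up other points, so I used the tray fit and the networks' points instead.

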